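# Clear the canister and swing the marble dish round to it

### The job

Pull the blue cleaning brush out of the open aluminium canister and set it down on a clear part of the sill. Then lift the top grey tray straight up off its stack by the handle and, keeping it above the stack, turn it level through a quarter turn so that its spout stands a little above the canister's mouth, ready to pour; the loose marble must stay in the middle of the dish all the time. Finish still holding the tray there, level and still, pouring nothing, and leave the canister, its lid, the bird and the charger where they are.

Things in the scene. Friction and masses are not known exactly. Their poses are not given: they have to be found in the camera images.
- brush_handle (a point): Point to grip on the handle of the blue plastic cleaning brush, which at the start stands upright in the canister, bristles down. The handle is a round rod 14 mm in diameter; this point is on its axis, 140 mm above the flat bristle end and 28 mm below the handle's top. The point's z runs up the handle.
- brush_middle (a point): Middle of the brush (168 mm long), on its axis, 84 mm above its flat bristle end. The round bristle head below is 42 mm in diameter and 42 mm high, then tapers to the handle; the brush stands by itself on its flat bristle end. About 60 g.
- brush: The brush as a whole; origin at the centre of its flat bristle end, z along the handle.
- canister_mouth (a point): Centre of the open mouth of the small aluminium canister, at its rim, 78 mm above the sill. The canister is round, 60 mm in outer and 54 mm in inner diameter (52 mm at the mouth), inner floor 4 mm above the sill, loose, about 160 g. It stands about 112 mm from the stack's axis, on either the stack's +y or its -y side.
- canister: The canister; origin at the centre of its underside.
- stack: The two lower pale grey round trays of the stack (132 mm across, together 34 mm high, fixed to the sill); origin under their centre on the sill, z up. Its +x is roughly where the top tray's spout points at the start (within 0.15 rad); the canister stands on its +y or -y side, the bird on the other.
- tray_grip (a point): Centre of the bridge handle of the top tray, straight above the tray's middle and its centre of mass (to within 5 mm): a straight slate-blue bar 12 mm wide (tray's x), 14 mm high and 130 mm long (tray's y), its centre 68 mm above the tray's underside, its lower edge 31 mm above the marble's top. To be pinched across its width (fingers closing along the tray's x). Axes are the tray's: +x points along the spout, z up.
- tray_spout (a point): Tip of the top tray's pouring spout (an open channel 28 mm wide), on its underside: 112 mm from the tray's middle along the tray's +x, 15 mm above the tray's underside. The channel ends 4 mm beyond this point.
- tray_middle (a point): Upper face of the dish's floor at its very middle, 6 mm above the tray's underside. The dish has a flat middle about 5 mm in radius and rises all round at about 14 degrees to a rim 18 mm above the underside, 66 mm in radius.
- tray: The top tray, pale grey plastic, about 160 g, resting loose on the stack with its underside 28 mm above the sill; origin at the centre of its underside, +x along the spout, z up. It lies in a recess 6 mm deep of the tray below, with some mm of play.
- marble_center (a point): Centre of the loose amber glass marble, 24 mm in diameter, 18 g, free to roll in the dish of the top tray.
- bird: Bystander: small ceramic bird figurine, white and blue, about 50 mm across and 70 mm tall; origin under its centre.
- charger: Bystander: white dome-shaped charger with a green button, 92 mm across, 47 mm high; origin under its centre.
- lid: Bystander: the canister's screw lid lying on the sill, 66 mm across, 15 mm high; origin under its centre.

How it is judged:
By the outcome, as a careful person would: the job done as asked, in the order asked, and still so for the second after the job is handed in, while the arm keeps its last pose, push and grip.
It also fails if it takes over 54 s, if anything falls off the work surface, if the arm or the gripper's body presses on something with over 40 N, if the wrist force passes 120 N, or if a joint passes its speed limit or range.

### The arm

A 6-joint arm with a two-finger parallel gripper is mounted at the origin on the work surface. World frame = base frame: x ahead of the robot, y to its left, z up, the work surface at z = 0. Lengths are in m, angles in rad, forces in N, time in s.
With the tool pointing down it reaches from about 0.4 to 0.825 m from the base axis. Payload 7 kg.
Tool frame: the origin (TCP) lies at the very end of the fingers, on their centre line; the grasp point (between the pads) lies 19 mm behind it; z points along the fingers, x is the direction in which the jaws open and shut, and the axes are right-handed (so a half turn about z gives the same grasp; the last joint's range is limited). The gripper opens to 85 mm and grips with 20 to 120 N. Pads are 22 mm wide; open, the fingers measure 114 mm over their backs; the gripper's body (76 mm by 85 mm) begins 54 mm behind the grasp point. The pads swing forward as they close: fully open they stand 13 mm farther back than shut.
Start: joints at [1.626, 0.359, 0.012, 0, -1.224, -0.288], TCP at [0.156, 0.657, 0.231] pointing down, gripper open.
Joint ranges: [-3.07, 3.07], [-1.43, 2.12], [-1.02, 1.25], [-3.03, 1.67], [-3.05, -0], [-3.03, 3.03]. Speed limits (rad/s): [2.39, 2.39, 3.01, 3.14, 3.14, 3.14].

### API

Orientations are given as [roll, pitch, yaw] about the fixed x, y, z axes, in that order (R = Rz(yaw) Ry(pitch) Rx(roll)).
In Python, from rig import state, grab_frame, calibration, finish_job gives the robot as it stands.
- The arm moves only by the tool play_rows, never from a script. Its argument "commands" is one flat list of numbers, 6 for each row, row after row: the shift along the tool's x, y, z in cm, then the turn, a rotation vector about the tool's x, y, z in degrees. In form: [tx, ty, tz, ax, ay, az, tx, ty, tz, ax, ay, az, ...]. A call has 1 to 12 rows; each row shifts and turns the commanded pose from where the row before left it, along the tool's axes as they then stand; what a row does not reach is not made up. A row lasts 1/8 s, in which the tool goes at most 62.5 mm and 10.7 degrees, less where a joint would pass 70% of its speed; a pose out of reach is approached as far as the arm can. A call is refused whole if a number of a shift passes 6.25 or a number of a turn 10.7, either way. A call with a gripper value outside its range is refused whole. "jaw" is the gripper command: -1 is fully open, 1 is shut, values between are in proportion, set as the call begins (left out, the last holds). The fingers move at their own pace and stop on an object; "newtons" is the grip in N (left out, the last holds). Time passes only in rows, so rows that do not move let the fingers close. It gives the time, the measured TCP pose, the force and the opening at its end, in the units of the state.
- state(): the state, without advancing time (a new reading comes with each control period).
- grab_frame(name): name is "side" or "top"; returns the picture (384x512x3 uint8, red, green, blue); there is no depth.
- calibration(name): a dict with "fx", "fy", "cx", "cy" (pixels), "k1" (the pictures are not rectified: a ray, as slopes to the right and down, at radius r is drawn at 1 + k1 r^2 times it, then the intrinsics apply), "R" (3x3) and "t" (3): a world point X has camera coordinates R X + t. Camera axes: x right, y down, z forward; pixel columns grow to the right and rows downward; lengths in m; the calibration is good to about 2 mm. A picture is of the moment at which its call begins. calibration takes no time and is no camera call.
- finish_job(): hands the job in, once; it reports no verdict.
The state is a dict: "clock": time; "qpos": joint angles; "joint_vel": joint speeds; "joint_efforts": joint torques, N m; "tool_pos": TCP position; "eef_rot": TCP orientation; "contact_force": force on the tool from outside, world axes, zero at the start; "moment": the same for the moment, N m; "opening": finger opening in m.
Only numpy, scipy, OpenCV 4.12 (cv2) and the standard library are available. Lean on these libraries where they do the work, as an engineer would, in place of code of your own. Each camera call takes 0.05 s, during which the arm holds its last target. There are 200 camera calls.

## Working session

There is one attempt and no reset: what is moved stays moved. The work goes in short steps, Python scripts to look and compute and a tool call to move; the robot and the scene stay as the last step left them, time stands still between calls to the robot, and variables do not carry over. Pictures are saved under pics/ and viewed, about 8 in all and at most 12, crops included, and the job is handed in when it is done.

Besides the shell and the picture viewer there is one more tool, called by a JSON object that holds its "api" and its "payload". play_rows: Moves the arm, as the interface text tells. Its arguments: {"type":"object","properties":{"commands":{"type":"array"},"jaw":{"type":"number"},"newtons":{"type":"number"}},"required":["commands"]}

```bash
mkdir -p pics
python3 - <<'E'
from rig import *
import cv2
s=state();print(s)
for n in("top","side"):
    c=calibration(n);print(n,c)
    cv2.imwrite(f"pics/{n}0.png",cv2.cvtColor(grab_frame(n),cv2.COLOR_RGB2BGR))
E
```

```text
{'clock': 0.0, 'qpos': array([ 1.62608487e+00,  3.59372914e-01,  1.10810673e-02, -3.47095008e-04,
       -1.22409450e+00, -2.88113302e-01]), 'joint_vel': array([ 0.00026636,  0.00069225, -0.00038285,  0.00071087,  0.0010852 ,
        0.0001732 ]), 'joint_efforts': array([-2.03600270e-03, -5.83327103e+01,  2.93414819e+01,  6.93658948e+00,
       -6.01130712e-03, -7.05333264e-06]), 'tool_pos': array([0.15564709, 0.65632689, 0.23038293]), 'eef_rot': array([-3.14145366e+00, -1.61720721e-03, -1.80373940e+00]), 'contact_force': array([-0.74259486, -0.44857911, -0.49469157]), 'moment': array([ 0.01805806, -0.01650237, -0.01067591]), 'opening': 0.0854899359331071}
top {'fx': 385.42416878441423, 'fy': 385.42416878441423, 'cx': 257.04388684796936, 'cy': 191.1652965368699, 'k1': -0.005813759345172825, 'R': array([[ 5.36840449e-03, -9.99985258e-01, -8.14906471e-04],
       [-9.97843841e-01, -5.30359783e-03, -6.54181996e-02],
       [ 6.54129132e-02,  1.16434076e-03, -9.97857603e-01]]), 't': array([0.01943423, 0.63736132, 0.81037272])}
side {'fx': 467.94166136217706, 'fy': 467.94166136217706, 'cx': 259.4027816148802, 'cy': 194.10479793556829, 'k1': -0.17897669034620453, 'R': array([[-0.70253948, -0.71133827,  0.0208844 ],
       [-0.36978069,  0.3398184 , -0.86474603],
       [ 0.60803004, -0.61524087, -0.50177499]]), 't': array([0.4469853 , 0.31818   , 0.46162595])}
```

View pics/top0.png

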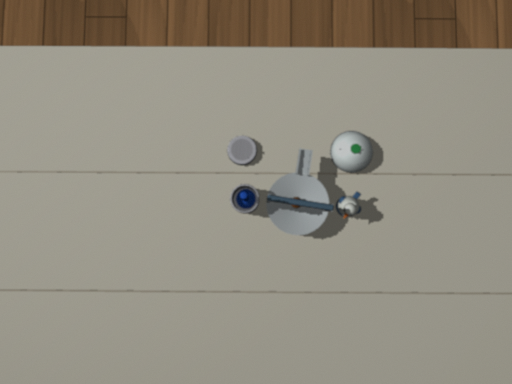

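View pics/side0.png

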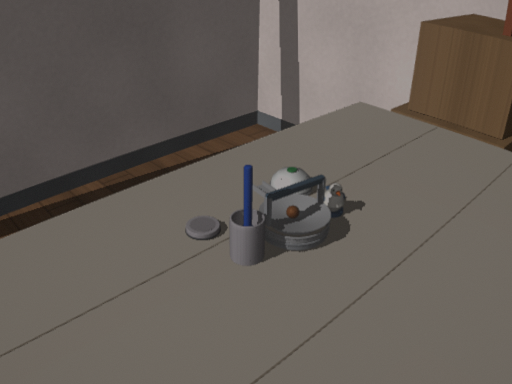

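The top view shows the canister with the brush at (245,199), the stack at (298,204), the spout pointing up to (306,152), the bird at (348,205), the lid at (242,150) and the charger at (352,151). The side view shows the handle top at (248,168). The canister is on the stack's +y side.

```bash
cat > h.py <<'E'
import numpy as np,cv2
from rig import *
def ray(n,uv):
    c=calibration(n);K=np.array([[c['fx'],0,c['cx']],[0,c['fy'],c['cy']],[0,0,1]])
    p=cv2.undistortPoints(np.array([[uv]],float),K,np.array([c['k1'],0,0,0]))[0,0]
    return -c['R'].T@c['t'], c['R'].T@np.array([*p,1])
def onz(n,uv,z):
    o,d=ray(n,uv); return o+d*(z-o[2])/d[2]
def tri(uvt,uvs):
    A=[];b=[]
    for n,uv in(("top",uvt),("side",uvs)):
        o,d=ray(n,uv);d/=np.linalg.norm(d);P=np.eye(3)-np.outer(d,d);A.append(P);b.append(P@o)
    x=np.linalg.lstsq(np.vstack(A),np.hstack(b),rcond=None)[0];return x
def proj(n,X):
    c=calibration(n);p=c['R']@np.array(X)+c['t'];q=p[:2]/p[2];q=q*(1+c['k1']*(q@q));return q*[c['fx'],c['fy']]+[c['cx'],c['cy']]
def blobs(m,mn=8):
    n,l,s,c=cv2.connectedComponentsWithStats(m.astype(np.uint8));return [(s[i].tolist(),c[i].round(1).tolist(),l==i) for i in range(1,n) if s[i][4]>=mn]
E
python3 - <<'E'
from h import *
np.set_printoptions(precision=4,suppress=True)
H={n:cv2.cvtColor(cv2.imread(f"pics/{n}0.png"),cv2.COLOR_BGR2HSV).astype(int) for n in("top","side")}
for n in H:
    h,s,v=H[n].transpose(2,0,1)
    for nm,m in(("blue",(h>100)&(h<130)&(s>165)),("slate",(h>95)&(h<125)&(s>60)&(s<=165)),("amber",(h<14)&(s>120)&(v>50)),("green",(h>55)&(h<90)&(s>120))):
        for st,c,mm in blobs(m):
            if 100<st[1]<300 and 180<st[0]<400 : 
                r=cv2.minAreaRect(np.argwhere(mm)[:,::-1].astype(np.float32));print(n,nm,st,c,np.round(cv2.boxPoints(r),1).tolist() if nm in("slate","blue") else '')
a=cv2.imread("pics/top0.png")[130:250,215:385];b=cv2.imread("pics/side0.png")[150:275,180:360]
cv2.imwrite("pics/c.png",np.vstack([cv2.resize(a,(510,360),interpolation=2)[:, :510][:300*1],cv2.resize(b,(510,300),interpolation=2)]))
E
```

```text
top blue [237, 190, 18, 18, 247] [245.5, 198.3] [[233.5, 198.5], [245.5, 186.5], [257.5, 198.5], [245.5, 210.5]]
top slate [236, 189, 20, 20, 68] [245.7, 197.9] [[236.0, 189.0], [255.0, 189.0], [255.0, 208.0], [236.0, 208.0]]
top slate [353, 192, 7, 7, 29] [356.1, 195.2] [[352.5, 196.60000610351562], [356.3999938964844, 191.5], [359.70001220703125, 194.0], [355.8999938964844, 199.1999969482422]]
top slate [268, 195, 65, 15, 332] [300.2, 202.4] [[267.3999938964844, 199.60000610351562], [268.29998779296875, 194.1999969482422], [332.5, 204.89999389648438], [331.6000061035156, 210.3000030517578]]
top slate [338, 196, 7, 6, 22] [340.9, 198.9] [[337.5, 200.5], [342.5, 195.5], [344.5, 197.5], [339.5, 202.5]]
top amber [344, 214, 4, 4, 12] [345.3, 215.3] 
top green [352, 145, 8, 8, 51] [355.4, 148.3] 
side blue [244, 166, 7, 59, 188] [245.9, 195.4] [[243.6999969482422, 224.0], [245.0, 165.89999389648438], [250.0, 166.0], [248.6999969482422, 224.10000610351562]]
side slate [243, 165, 9, 61, 299] [248.2, 195.2] [[243.0, 165.0], [251.0, 165.0], [251.0, 225.0], [243.0, 225.0]]
side slate [283, 176, 40, 14, 78] [303.3, 182.3] [[282.79998779296875, 188.39999389648438], [321.3999938964844, 174.39999389648438], [322.3999938964844, 177.0], [283.79998779296875, 191.10000610351562]]
side slate [332, 211, 10, 6, 36] [336.3, 213.8] [[331.20001220703125, 213.1999969482422], [340.79998779296875, 210.5], [341.8999938964844, 214.3000030517578], [332.29998779296875, 217.10000610351562]]
side amber [214, 136, 13, 8, 24] [219.5, 139.5] 
side amber [210, 140, 3, 7, 12] [211.2, 142.9] 
side amber [202, 143, 9, 7, 13] [206.2, 145.8] 
side amber [221, 143, 7, 6, 13] [224.7, 145.3] 
side amber [187, 146, 13, 15, 31] [192.9, 153.5] 
side amber [203, 152, 4, 4, 8] [204.0, 154.0] 
side amber [336, 191, 4, 5, 16] [337.8, 192.8] 
side amber [287, 206, 11, 11, 89] [291.5, 211.1] 
side green [288, 168, 8, 4, 23] [291.4, 169.3]
```

View pics/c.png

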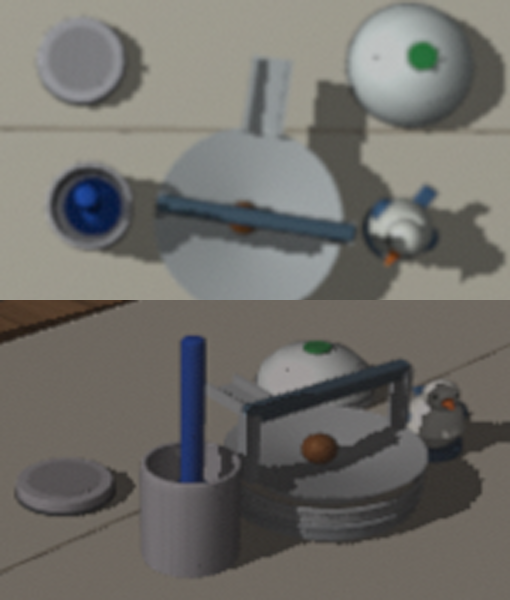

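The crop shows the handle top at top px (244,195), the canister rim centred near (245,199), and the bar running (268,197)→(332,208). The bird is right at the bar's far end, and the marble sits under the bar.

Run:
```python
from h import *
np.set_printoptions(precision=4,suppress=True)
print("handletop tri",tri((244,195),(247.5,168)), "z172:",onz("top",(244,195),.172),onz("side",(247.5,168),.172))
g=cv2.imread("pics/top0.png");H=cv2.cvtColor(g,cv2.COLOR_BGR2HSV).astype(int);h,s,v=H.transpose(2,0,1)
can=onz("top",(245,198.7),.078);print("can",can,"side px of it",proj("side",can), "rim r px",proj("top",can+[0,.03,0])-proj("top",can))
a=onz("top",(267.8,196.9),.103);b=onz("top",(332,207.6),.103);m=(a+b)/2
print("bar",a,b,m,np.linalg.norm(a-b),"spoutdir",np.degrees(np.arctan2((a-b)[1],(a-b)[0]))-90)
for p in(a,b,m):print("side px",proj("side",p))
print("spout tip",onz("top",(306,150.5),.046), "marble side px on z.046",onz("side",(291.5,211.1),.047))
# disc of tray rim z=.046, bright pale pixels fit
for nm,uv,z in(("lid",(242,150),.015),("bird",(348,205),.05),("charger",(352,151),.02)):print(nm,onz("top",uv,z))
print("side blue axis points z=.15:",onz("side",(247.5,182),.15))
```

```text
handletop tri [0.6208 0.0459 0.1674] z172: [0.6204 0.0456 0.172 ] [0.6144 0.0522 0.172 ]
can [0.6182 0.0468 0.078 ] side px of it [247.831  217.2222] rim r px [-14.9554  -0.0798]
bar [0.6208 0.0018 0.103 ] [ 0.6007 -0.1227  0.103 ] [ 0.6108 -0.0604  0.103 ] 0.12609972630776495 spoutdir -9.171718343060547
side px [266.3675 194.198 ]
side px [322.097  175.0767]
side px [295.4025 184.2376]
spout tip [ 0.722  -0.0798  0.046 ] marble side px on z.046 [ 0.6138 -0.0582  0.047 ]
lid [0.7277 0.0562 0.015 ]
bird [ 0.6076 -0.1662  0.05  ]
charger [ 0.7259 -0.1832  0.02  ]
side blue axis points z=.15: [0.611  0.0552 0.15  ]
```

{"api": "play_rows", "payload": {"commands": [0,0,-0.3,0,0,9.6,0,0,-0.3,0,0,9.6,0,0,-0.3,0,0,9.6,0,0,-0.3,0,0,9.6,0,0,-0.3,0,0,9.6,0,0,-0.3,0,0,9.6,0,0,-0.3,0,0,9.6,0,0,-0.3,0,0,9.6,0,0,-0.3,0,0,9.4], "jaw": -1}}

```text
clock: 1.23
tool_pos: [0.1557, 0.6565, 0.2578]
eef_rot: [-3.141, 0.0, 2.97]
contact_force: [0.9, -0.6, 0.8]
opening: 0.0855
```

```bash
cat >> h.py <<'E'
from scipy.spatial.transform import Rotation as Ro
def go(X,yaw=None):
    "shift in tool axes (cm) and turn about tool z (deg) from measured pose to X"
    s=state();R=Ro.from_euler('xyz',s['eef_rot']).as_matrix()
    print(round(s['clock'],2),'pos',s['tool_pos'].round(4),'rpy',np.degrees(s['eef_rot']).round(2),'q',s['qpos'].round(3),'F',s['contact_force'].round(1),'M',s['moment'].round(2),'open',round(s['opening'],4))
    print('shift cm',(R.T@(np.array(X)-s['tool_pos'])*100).round(2))
    if yaw is not None: print('turn',((np.degrees(s['eef_rot'][2])-yaw+180)%360-180).round(2))
E
python3 -c "
from h import *
go([.620,.046,.25],170.5)"
```

```text
1.23 pos [0.1557 0.6565 0.2578] rpy [-179.94    0.    170.14] q [ 1.626  0.345  0.052 -0.    -1.279 -1.798] F [ 0.9 -0.6  0.8] M [ 0.05 -0.02  0.  ] open 0.0855
shift cm [-56.2  -52.2    0.84]
turn -0.36
```

{"api": "play_rows", "payload": {"commands": [-3,-2.8,0,0,0,0,-4,-3.73,0,0,0,0,-4,-3.73,0,0,0,0,-4,-3.73,0,0,0,0,-4,-3.73,0,0,0,0,-4,-3.73,0,0,0,0,-4,-3.73,0,0,0,0,-4,-3.73,0,0,0,0,-4,-3.73,0,0,0,0,-4,-3.73,0,0,0,0,-4,-3.73,0,0,0,0,-4,-3.73,0,0,0,0]}}

```text
clock: 2.72
tool_pos: [0.5473, 0.145, 0.2581]
eef_rot: [-3.142, -0.0, 2.975]
contact_force: [0.1, 1.8, -0.4]
opening: 0.0857
```

{"api": "play_rows", "payload": {"commands": [-4,-3.7,0,0,0,0,-3,-2.8,0,0,0,0,-1.5,-1.4,0,0,0,0,0,0,0,0,0,0,0,0,0,0,0,0]}}

```text
clock: 3.35
tool_pos: [0.6169, 0.0553, 0.2582]
eef_rot: [3.141, -0.0, 2.976]
contact_force: [-0.4, -0.2, 0.4]
opening: 0.085
```

Run:
```python
from h import *
go([.620,.046,.125],170.5)
t=grab_frame("top");s=grab_frame("side")
cv2.imwrite("pics/a.png",cv2.cvtColor(np.vstack([cv2.resize(t[130:250,200:400],(700,420)),cv2.resize(s[60:280,150:400],(700,420))])[:, :],cv2.COLOR_RGB2BGR)[::1][:840])
im=cv2.imread("pics/a.png");cv2.imwrite("pics/a.png",cv2.resize(im,(500,600)))
```

```text
3.35 pos [0.6169 0.0553 0.2582] rpy [ 1.7999e+02 -2.0000e-02  1.7048e+02] q [ 0.404  0.252 -0.076 -0.    -1.242 -0.57 ] F [-0.4 -0.2  0.4] M [-0.03  0.02  0.05] open 0.085
shift cm [-0.47 -0.87 13.32]
turn -0.02
```

View pics/a.png

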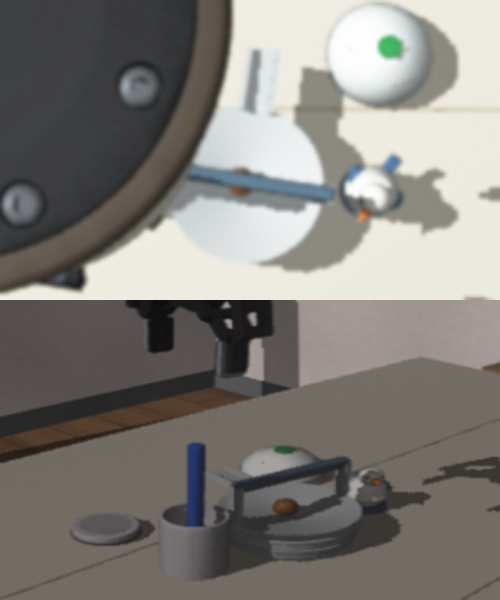

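The top view is blocked by the wrist. The side view shows the fingers above the brush and clear of it.

{"api": "play_rows", "payload": {"commands": [-0.47,-0.87,1,0,0,0,0,0,2,0,0,0,0,0,2,0,0,0,0,0,2,0,0,0,0,0,2,0,0,0,0,0,2,0,0,0,0,0,1.5,0,0,0,0,0,0.8,0,0,0,0,0,0,0,0,0,0,0,0,0,0,0]}}

```text
clock: 4.7
tool_pos: [0.621, 0.0454, 0.126]
eef_rot: [3.141, 0.001, 2.975]
contact_force: [0.1, 0.5, 0.0]
opening: 0.0852
```

Run:
```python
from h import *
go([.620,.046,.125],170.5)
s=grab_frame("side")
cv2.imwrite("pics/b.png",cv2.cvtColor(cv2.resize(s[100:280,180:360],(600,600)),cv2.COLOR_RGB2BGR))
```

```text
4.7 pos [0.621  0.0454 0.126 ] rpy [1.7998e+02 6.0000e-02 1.7047e+02] q [ 0.386  0.357 -0.247  0.    -0.966 -0.553] F [0.1 0.5 0. ] M [ 0.04  0.02 -0.02] open 0.0852
shift cm [0.11 0.04 0.1 ]
turn -0.03
```

View pics/b.png

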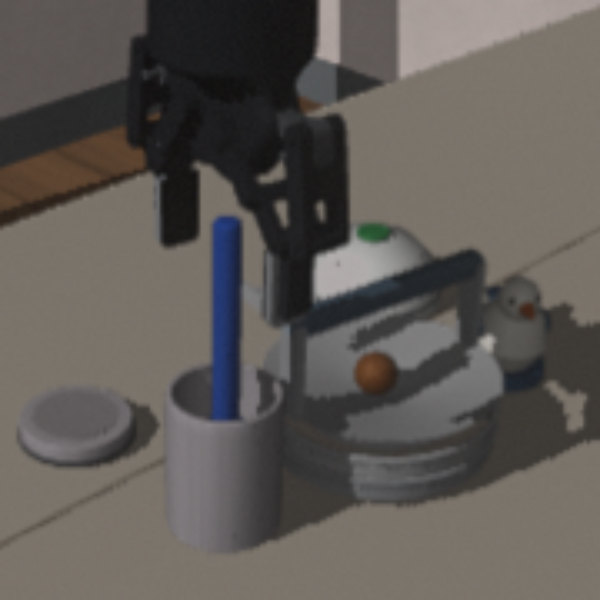

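The handle (228,300) stands centred between the two fingers. I'll close on it.

{"api": "play_rows", "payload": {"commands": [0,0,0,0,0,0,0,0,0,0,0,0,0,0,0,0,0,0,0,0,0,0,0,0,0,0,0,0,0,0,0,0,0,0,0,0,0,0,0,0,0,0,0,0,0,0,0,0], "jaw": 1, "newtons": 35}}

```text
clock: 5.75
tool_pos: [0.6206, 0.0453, 0.1254]
eef_rot: [3.142, 0.0, 2.975]
contact_force: [0.0, 0.0, 2.4]
opening: 0.0134
```

{"api": "play_rows", "payload": {"commands": [0,0,-0.3,0,0,0,0,0,-1,0,0,0,0,0,-1.2,0,0,0,0,0,-1.2,0,0,0,0,0,-1.2,0,0,0,0,0,-1.2,0,0,0,0,0,-1.2,0,0,0,0,0,-1.2,0,0,0,0,0,-1.2,0,0,0,0,0,-1.2,0,0,0,0,0,-0.6,0,0,0,0,0,0,0,0,0]}}

```text
clock: 7.25
tool_pos: [0.6207, 0.0454, 0.2407]
eef_rot: [3.141, 0.001, 2.975]
contact_force: [0.2, -0.1, -0.9]
opening: 0.0136
```

Run:
```python
from h import *
go([.55,.19,.24],170.5)
s=grab_frame("side")
cv2.imwrite("pics/d.png",cv2.cvtColor(cv2.resize(s[60:280,160:380],(600,600)),cv2.COLOR_RGB2BGR))
```

```text
7.25 pos [0.6207 0.0454 0.2407] rpy [1.7998e+02 4.0000e-02 1.7046e+02] q [ 0.386  0.267 -0.097 -0.    -1.206 -0.553] F [ 0.2 -0.1 -0.9] M [-0.02  0.05  0.02] open 0.0136
shift cm [ 9.37 13.09  0.07]
turn -0.04
```

View pics/d.png

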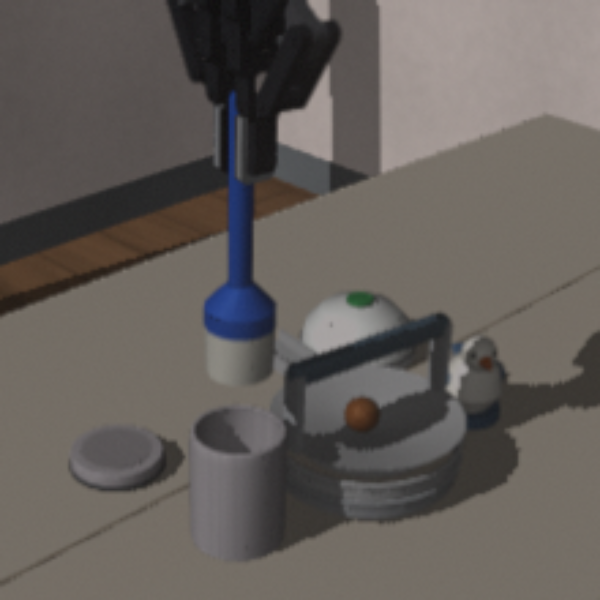

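The brush is out and hangs upright at (240,330), clear of the canister. I'll carry it to (0.55, 0.19).

{"api": "play_rows", "payload": {"commands": [0.9,1.3,0,0,0,0,1.8,2.5,0,0,0,0,2,2.8,0,0,0,0,2,2.8,0,0,0,0,1.8,2.5,0,0,0,0,0.9,1.2,0,0,0,0,0,0,0,0,0,0]}}

```text
clock: 8.18
tool_pos: [0.5489, 0.191, 0.2402]
eef_rot: [-3.141, -0.0, 2.977]
contact_force: [0.2, 0.1, -0.1]
opening: 0.013
```

{"api": "play_rows", "payload": {"commands": [0,0,1,0,0,0,0,0,2,0,0,0,0,0,2,0,0,0,0,0,2,0,0,0,0,0,2,0,0,0,0,0,1.5,0,0,0,0,0,0.7,0,0,0,0,0,0.4,0,0,0,0,0,0.2,0,0,0,0,0,0,0,0,0]}}

```text
clock: 9.43
tool_pos: [0.5497, 0.1902, 0.1227]
eef_rot: [3.141, 0.0, 2.975]
contact_force: [-0.6, 0.3, -0.7]
opening: 0.0132
```

Run:
```python
from h import *
go([.55,.19,.1215],170.5)
```

```text
9.43 pos [0.5497 0.1902 0.1227] rpy [1.7998e+02 3.0000e-02 1.7047e+02] q [ 0.669  0.3   -0.342  0.    -0.928 -0.836] F [-0.6  0.3 -0.7] M [ 0.   -0.01 -0.03] open 0.0132
shift cm [-0.03 -0.02  0.12]
turn -0.03
```

{"api": "play_rows", "payload": {"commands": [0,0,0.1,0,0,0,0,0,0.1,0,0,0,0,0,0,0,0,0]}}

```text
clock: 9.8
tool_pos: [0.5501, 0.1903, 0.1214]
eef_rot: [3.141, 0.001, 2.976]
contact_force: [-1.9, 0.4, 4.8]
opening: 0.0129
```

{"api": "play_rows", "payload": {"commands": [0,0,0,0,0,0,0,0,0,0,0,0,0,0,0,0,0,0], "jaw": 0.4}}

```text
clock: 10.18
tool_pos: [0.5495, 0.19, 0.1202]
eef_rot: [-3.141, -0.0, 2.975]
contact_force: [0.2, -0.3, -0.6]
opening: 0.0255
```

{"api": "play_rows", "payload": {"commands": [0,0,0,0,0,0,0,0,0,0,0,0,0,0,0,0,0,0,0,0,0,0,0,0,0,0,-1,0,0,0,0,0,-2,0,0,0,0,0,-2,0,0,0,0,0,-3,0,0,0,0,0,-3,0,0,0,0,0,-1,0,0,0,0,0,0,0,0,0], "jaw": -1}}

```text
clock: 11.55
tool_pos: [0.5497, 0.1902, 0.241]
eef_rot: [3.14, 0.001, 2.975]
contact_force: [-0.7, -0.6, -0.6]
opening: 0.0854
```

Run:
```python
from h import *
np.set_printoptions(precision=4,suppress=True)
go([.611,-.0605,.24],170.5)
t=grab_frame("top");s=grab_frame("side")
cv2.imwrite("pics/t1.png",t[:,:,::-1])
cv2.imwrite("pics/e.png",np.vstack([cv2.resize(t[120:250,150:400],(580,300)),cv2.resize(s[100:340,100:380],(580,300))])[:,:,::-1])
h,sa,v=cv2.cvtColor(t,cv2.COLOR_RGB2HSV).astype(int).transpose(2,0,1)
for st,c,mm in blobs((h>95)&(h<125)&(sa>60)&(sa<=165),60):
    if st[0]>255:
        b=cv2.boxPoints(cv2.minAreaRect(np.argwhere(mm)[:,::-1].astype(np.float32)));print(st,c,b)
```

```text
11.55 pos [0.5497 0.1902 0.241 ] rpy [179.93   0.05 170.46] q [ 0.669  0.199 -0.186 -0.    -1.184 -0.836] F [-0.7 -0.6 -0.6] M [-0.02 -0.04 -0.02] open 0.0854
shift cm [-10.2  -23.71   0.08]
turn -0.04
[267, 195, 66, 15, 331] [299.5, 202.3] [[266.7162 199.7973]
 [267.5676 194.4054]
 [332.527  204.6622]
 [331.6757 210.0541]]
```

View pics/e.png

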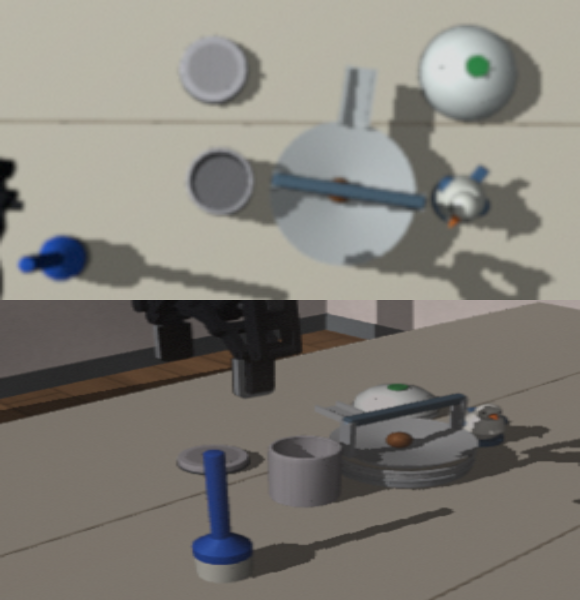

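The brush stands upright on clear sill at (65,258) in the crop. The canister is empty and unmoved, and the tray and marble are unchanged. Next I'll move over the tray handle.

{"api": "play_rows", "payload": {"commands": [-1,-2.3,0,0,0,0,-1.8,-4.2,0,0,0,0,-2,-4.7,0,0,0,0,-2,-4.7,0,0,0,0,-2,-4.7,0,0,0,0,-1,-2.3,0,0,0,0,-0.4,-0.8,0,0,0,0,0,0,0,0,0,0,0,0,0,0,0,0]}}

```text
clock: 12.78
tool_pos: [0.6107, -0.0597, 0.24]
eef_rot: [-3.142, -0.0, 2.976]
contact_force: [0.1, 0.2, 0.7]
opening: 0.0853
```

Run:
```python
from h import *
np.set_printoptions(precision=4,suppress=True)
go([.611,-.0605,.12],170.8)
t=cv2.imread("pics/t1.png")
g=cv2.cvtColor(t,cv2.COLOR_BGR2GRAY)
def circ(x0,y0,x1,y1,r0,r1,z):
    c=cv2.HoughCircles(cv2.resize(g[y0:y1,x0:x1],None,fx=4,fy=4,interpolation=cv2.INTER_CUBIC),cv2.HOUGH_GRADIENT,1,500,param1=80,param2=15,minRadius=r0*4,maxRadius=r1*4)
    if c is None: return
    c=c[0,0]; uv=((c[0]+.5)/4-.5+x0,(c[1]+.5)/4-.5+y0); print(uv,c[2]/4,onz("top",uv,z))
circ(225,178,268,222,12,16,.078); circ(255,160,345,250,27,36,.046)
```

```text
12.78 pos [ 0.6107 -0.0597  0.24  ] rpy [-180.     -0.03  170.51] q [ 0.22   0.254 -0.117 -0.    -1.201 -0.386] F [0.1 0.2 0.7] M [ 0.05 -0.04 -0.02] open 0.0853
shift cm [-0.05 -0.08 12.  ]
turn -0.29
(np.float32(245.25), np.float32(198.5)) 13.375 [0.6186 0.0463 0.078 ]
(np.float32(297.75), np.float32(203.75)) 31.125 [ 0.6097 -0.0623  0.046 ]
```

{"api": "play_rows", "payload": {"commands": [0,-0.1,1,0,0,-0.3,0,0,2,0,0,0,0,0,2.5,0,0,0,0,0,2.5,0,0,0,0,0,2.5,0,0,0,0,0,2,0,0,0,0,0,1.5,0,0,0,0,0,1.2,0,0,0,0,0,0.8,0,0,0,0,0,0.3,0,0,0,0,0,0,0,0,0]}}

```text
clock: 14.15
tool_pos: [0.6109, -0.0616, 0.0775]
eef_rot: [3.142, 0.0, 2.98]
contact_force: [0.6, -0.3, 1.0]
opening: 0.0854
```

Run:
```python
from h import *
go([.6105,-.061,.077],170.8)
s=grab_frame("side")
cv2.imwrite("pics/f.png",cv2.resize(s[100:260,220:380],(600,600),interpolation=2)[:,:,::-1])
```

```text
14.15 pos [ 0.6109 -0.0616  0.0775] rpy [1.8000e+02 2.0000e-02 1.7076e+02] q [ 0.217  0.396 -0.316  0.    -0.858 -0.379] F [ 0.6 -0.3  1. ] M [-0.07 -0.02 -0.01] open 0.0854
shift cm [0.05 0.05 0.05]
turn -0.04
```

View pics/f.png

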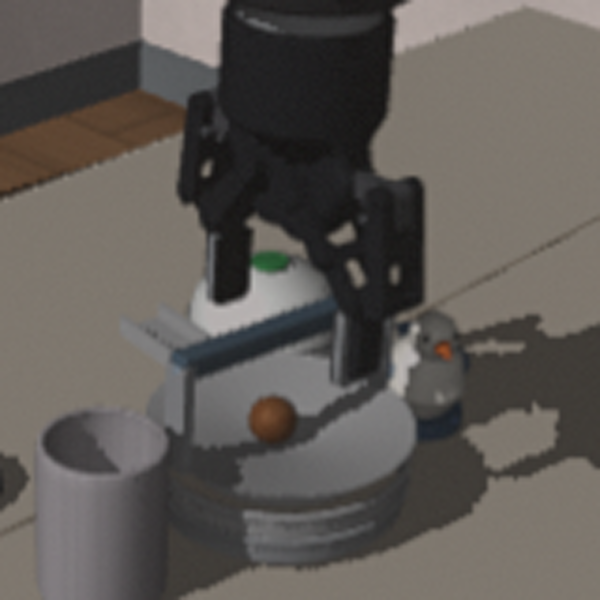

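The fingers straddle the bar, with the marble at (272,419) in the middle. I'll close in stages.

{"api": "play_rows", "payload": {"commands": [0,0,0,0,0,0,0,0,0,0,0,0,0,0,0,0,0,0,0,0,0,0,0,0,0,0,0,0,0,0], "jaw": 0.5, "newtons": 20}}

```text
clock: 14.82
tool_pos: [0.6107, -0.0615, 0.0773]
eef_rot: [3.142, 0.0, 2.98]
contact_force: [-0.3, -0.2, -0.4]
opening: 0.0215
```

{"api": "play_rows", "payload": {"commands": [0,0,0,0,0,0,0,0,0,0,0,0,0,0,0,0,0,0], "jaw": 0.65}}

```text
clock: 15.2
tool_pos: [0.6107, -0.0616, 0.0773]
eef_rot: [-3.142, 0.0, 2.98]
contact_force: [-0.8, -0.2, -0.0]
opening: 0.015
```

{"api": "play_rows", "payload": {"commands": [0,0,0,0,0,0,0,0,0,0,0,0,0,0,0,0,0,0], "jaw": 1}}

```text
clock: 15.58
tool_pos: [0.6108, -0.0616, 0.0773]
eef_rot: [3.142, 0.0, 2.98]
contact_force: [0.1, -0.0, -0.9]
opening: 0.0116
```

{"api": "play_rows", "payload": {"commands": [0,0,0,0,0,0,0,0,0,0,0,0,0,0,0,0,0,0], "newtons": 70}}

```text
clock: 15.95
tool_pos: [0.6108, -0.0615, 0.0775]
eef_rot: [3.142, 0.0, 2.98]
contact_force: [-0.1, 0.3, 1.7]
opening: 0.0106
```

{"api": "play_rows", "payload": {"commands": [0,0,-0.1,0,0,0,0,0,-0.3,0,0,0,0,0,-0.5,0,0,0,0,0,-0.6,0,0,0,0,0,-0.7,0,0,0,0,0,-0.7,0,0,0,0,0,-0.7,0,0,0,0,0,-0.6,0,0,0,0,0,-0.5,0,0,0,0,0,-0.4,0,0,0,0,0,-0.3,0,0,0,0,0,-0.1,0,0,0]}}

```text
clock: 17.45
tool_pos: [0.6107, -0.0615, 0.1324]
eef_rot: [3.142, 0.0, 2.98]
contact_force: [0.1, 0.1, -2.8]
opening: 0.0107
```

Run:
```python
from h import *
np.set_printoptions(precision=4,suppress=True)
go([.6105,-.061,.132],80)
t=grab_frame("top");s=grab_frame("side")
cv2.imwrite("pics/g.png",np.vstack([cv2.resize(t[120:250,190:400],(580,300)),cv2.resize(s[90:270,200:400],(580,300))])[:,:,::-1])
```

```text
17.45 pos [ 0.6107 -0.0615  0.1324] rpy [180.     0.01 170.76] q [ 0.217  0.338 -0.259  0.    -0.974 -0.379] F [ 0.1  0.1 -2.8] M [ 0.06  0.06 -0.04] open 0.0107
shift cm [0.03 0.05 0.04]
turn 90.76
```

View pics/g.png

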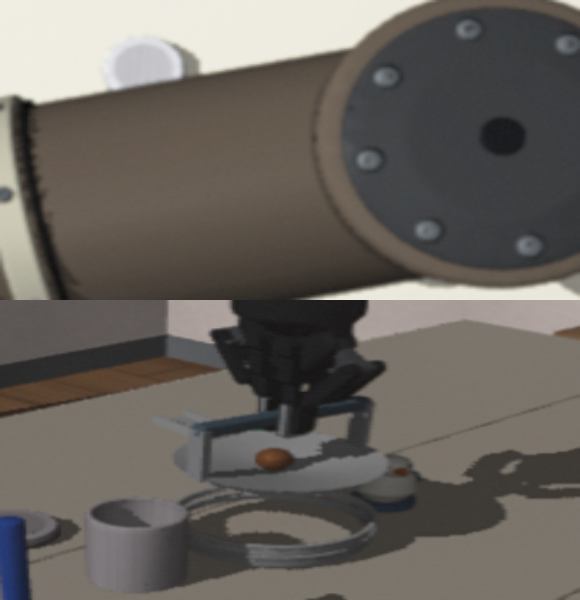

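Lifted and level. The marble sits in the middle at crop (272,459), and the side view shows the canister and bird untouched. Now a slow turn of about 95° to aim the spout at the canister.

{"api": "play_rows", "payload": {"commands": [0,0,0,0,0,-1,0,0,0,0,0,-2,0,0,0,0,0,-3,0,0,0,0,0,-4,0,0,0,0,0,-4,0,0,0,0,0,-4,0,0,0,0,0,-4,0,0,0,0,0,-4,0,0,0,0,0,-4,0,0,0,0,0,-4,0,0,0,0,0,-4,0,0,0,0,0,-4]}}

```text
clock: 19.05
tool_pos: [0.6106, -0.0616, 0.1322]
eef_rot: [3.141, -0.0, -2.566]
contact_force: [0.4, -0.1, -1.9]
opening: 0.011
```

{"api": "play_rows", "payload": {"commands": [0,0,0,0,0,-4,0,0,0,0,0,-4,0,0,0,0,0,-4,0,0,0,0,0,-4,0,0,0,0,0,-4,0,0,0,0,0,-4,0,0,0,0,0,-4,0,0,0,0,0,-4,0,0,0,0,0,-4,0,0,0,0,0,-4,0,0,0,0,0,-4,0,0,0,0,0,-3]}}

```text
clock: 20.55
tool_pos: [0.6106, -0.0616, 0.1322]
eef_rot: [3.141, -0.0, -1.746]
contact_force: [-0.3, -1.6, -1.5]
opening: 0.0108
```

{"api": "play_rows", "payload": {"commands": [0,0,0,0,0,-3,0,0,0,0,0,-2,0,0,0,0,0,-1,0,0,0,0,0,0,0,0,0,0,0,0]}}

```text
clock: 21.18
tool_pos: [0.6107, -0.0616, 0.1323]
eef_rot: [3.142, -0.0, -1.645]
contact_force: [-0.1, 0.5, -2.5]
opening: 0.0109
```

Run:
```python
from h import *
np.set_printoptions(precision=4,suppress=True)
go([.6105,-.061,.132],-94.2)
s=grab_frame("side");cv2.imwrite("pics/s2.png",s[:,:,::-1])
c=s[140:290,210:360]
cv2.imwrite("pics/i.png",cv2.resize(c,(600,600),interpolation=2)[:,:,::-1])
for p in((.6184,.0465,.078),(.6187,.0507,.098),(.6187,.0507,.118)):print(p,(proj("side",p)-[210,140])*4)
```

```text
21.18 pos [ 0.6107 -0.0616  0.1323] rpy [180.    -0.   -94.26] q [ 0.217  0.338 -0.259  0.    -0.974  1.279] F [-0.1  0.5 -2.5] M [0.03 0.01 0.01] open 0.0109
shift cm [-0.06  0.02  0.03]
turn -0.06
(0.6184, 0.0465, 0.078) [151.6533 308.4133]
(0.6187, 0.0507, 0.098) [144.0177 270.4729]
(0.6187, 0.0507, 0.118) [144.3362 227.9009]
```

View pics/i.png

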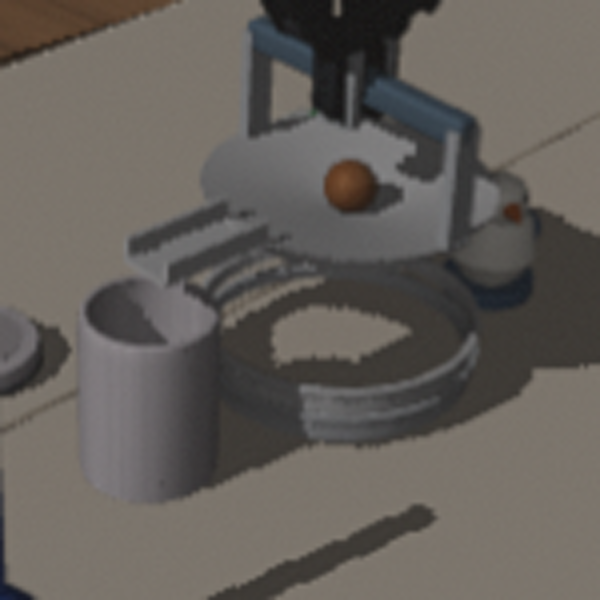

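The spout tip is at crop (148,270), over the canister mouth at about (150,312) and about 20 mm above it. The marble at (350,186) is mid-dish and the tray is level. I'll let it settle and compare two frames.

{"api": "play_rows", "payload": {"commands": [0,0,0,0,0,0,0,0,0,0,0,0,0,0,0,0,0,0,0,0,0,0,0,0,0,0,0,0,0,0,0,0,0,0,0,0,0,0,0,0,0,0,0,0,0,0,0,0]}}

```text
clock: 22.22
tool_pos: [0.6107, -0.0615, 0.1323]
eef_rot: [3.142, -0.0, -1.645]
contact_force: [-0.9, -0.2, -2.0]
opening: 0.0109
```

Run:
```python
from h import *
np.set_printoptions(precision=4,suppress=True)
go([.6105,-.061,.132],-94.2)
s=grab_frame("side");o=cv2.imread("pics/s2.png")[:,:,::-1].copy()
for im in(o,s):
    h,sa,v=cv2.cvtColor(im,cv2.COLOR_RGB2HSV).astype(int).transpose(2,0,1)
    for st,c,mm in blobs((h<14)&(sa>120)&(v>50),40):
        if 280<c[0]<320:print(st,c,onz("side",c,.101))
print("mean diff",np.abs(o.astype(int)-s).mean(), "spout end",onz("side",(148/4+210,270/4+140),.098))
```

```text
22.23 pos [ 0.6107 -0.0615  0.1323] rpy [180.    -0.   -94.24] q [ 0.217  0.338 -0.259 -0.    -0.974  1.279] F [-0.9 -0.2 -2. ] M [-0.    0.02 -0.03] open 0.0109
shift cm [-0.05  0.02  0.03]
turn -0.04
[291, 181, 12, 11, 103] [296.7, 185.9] [ 0.6076 -0.0604  0.101 ]
[292, 181, 11, 11, 100] [296.7, 185.9] [ 0.6076 -0.0604  0.101 ]
mean diff 0.7986501057942709 spout end [0.6179 0.0493 0.098 ]
```

Everything is still, the marble is within about 3 mm of the dish middle, and the spout end is within 3 mm of the mouth's axis. Handing in.

```bash
python3 -c "
from rig import *
print(finish_job())"
```

```text
the job is handed in; nothing more can be done
None
```

I handed the job in at about 22 s of the 54 s allowed. The brush is out, and the arm is still holding the tray with its spout above the canister's mouth.

- **Brush:** I pulled it straight up out of the canister and stood it upright on clear sill at about (0.55, 0.19). A picture after release showed it standing there.
- **Tray:** I pinched it by the handle with 70 N, lifted it 55 mm straight up and turned it 95° in place. That is slightly more than a quarter turn, so that the spout aims at the canister.
- **Last checks:** The tool is level to within 0.1°, and the tray looked level in the side picture.
    - **Spout:** its end is about 3 mm from the canister's axis and about 20 mm above the rim. The height comes from the lift distance and agrees with the side picture.
    - **Marble:** it is about 3 mm from the middle of the dish and did not move between two frames 1 s apart.
- **Bystanders:** I saw no movement of the canister, lid, bird or charger. The top camera was blocked by the arm at the end, so the final check of these relies on the side view alone. The last side picture viewed did not show the charger clearly.
- **Disagreement:** I measured the canister as about 108 mm from the tray's middle, where the task says about 112 mm. That difference is within the mouth's width.

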